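Clamp down the rosette press

ROBOT

A 6-joint arm with a two-finger parallel gripper is mounted at the origin on the work surface. World frame = base frame: x ahead of the robot, y to its left, z up, the work surface at z = 0. Lengths are in mm, angles in rad, forces in N, time in s.
With the tool pointing down it reaches from about 275 to 825 mm from the base axis. Payload 5.2 kg.
Tool frame: the origin (TCP) lies at the very end of the fingers, on their centre line; the grasp point (between the pads) lies 19 mm behind it; z points along the fingers, y is the direction in which the jaws open and shut (so a half turn about z gives the same grasp; the last joint's range is limited). The gripper opens to 93 mm and grips with 3 to 60 N. Pads are 15 mm wide; open, the fingers measure 128 mm over their backs; the gripper's body (75 mm by 188 mm) begins 65 mm behind the grasp point.
Start: joints at [-1.448, 0.259, 1.535, -0, 1.348, -0.203], TCP at [176.058, -521.065, 218.653] pointing down, gripper open.
Joint ranges: [-3.14, 3.14], [-0.91, 2.08], [0.19, 2.58], [-1.22, 4.36], [0.22, 2.71], [-3.12, 3.12]. Speed limits (rad/s): [2.57, 2.57, 3.14, 3.14, 3.14, 3.14].

INTERFACE

Orientations are given as [roll, pitch, yaw] about the fixed x, y, z axes, in that order (R = Rz(yaw) Ry(pitch) Rx(roll)).
In Python, from bench import robot gives the robot as it stands. The module is installed in compiled form; this text tells all that it offers. Calls block until the motion is done:
- robot.move_ptp(position, orientation): joint-space move of the TCP to a pose.
- robot.move_linear(position, ori=None, speed=150, f_stop=None): straight line of the TCP; ori=None keeps the orientation; speed is the mean speed in mm/s. With f_stop (N) it stops when the force on the tool has changed by that much, and returns True; else False.
- robot.move_j(angles): joint-space move.
- robot.move_gripper(opening): opening from 0.0 (shut) to 1.0 (fully open); the grip force is fixed at half the most; returns when the fingers have stopped.
- robot.sleep(seconds).
- robot.inverse_kinematics(position, orientation): joint angles nearest the present ones, or None.
- robot.get_image(name): name is "scene" or "top" or "wrist"; returns a dict with "img" (384x512x3 uint8, blue, green, red), "fovy" (degrees; the focal length in pixels is half the picture's height over the tangent of half this angle, whatever the lens; pixels are square), "cx", "cy" (the principal point, pixels), "k1" (the pictures are not rectified: a ray, as slopes to the right and down, at radius r is drawn at 1 + k1 r^2 times it, then the intrinsics apply), "eye" and "orientation" of the camera in the world. Camera axes: x right, y down, z forward; pixel columns grow to the right and rows downward; lengths in mm; the calibration is good to about 2 mm. A picture is of the moment at which its call begins. There is no depth.
A pose or a line that the arm cannot do raises robot.MotionError and nothing moves.
- robot.hand_in(): hands the job in, once; it reports no verdict.
Readings, each from a call of its own:
- robot.current_t(): time.
- robot.current_qpos(): joint angles.
- robot.current_joint_vel(): joint speeds.
- robot.current_joint_efforts(): joint torques, N m.
- robot.current_tcp_pos(): TCP position.
- robot.current_eef_rot(): TCP orientation.
- robot.current_contact_force(): force on the tool from outside, world axes, zero at the start.
- robot.current_ft_torque(): the same for the moment, N m.
- robot.current_gripper_width(): opening from 0.0 (shut) to 1.0 (fully open).
Only numpy, scipy, OpenCV 4.12 (cv2) and the standard library are available. Lean on these libraries where they do the work, as an engineer would, in place of code of your own. Each camera call takes 0.05 s, during which the arm holds its last target. There are 200 camera calls.

TASK

Lower the small lever on the head of the rosette press so that its foot holds the plate, then lift every brass weight off the plate and set it down in the wooden tray. Then take the T-handled key and tighten the four wing nuts clockwise with it, not with bare fingers, in cross order (each nut followed by the one diagonally across) and in two passes: first all of them about half-way, then all of them fully tight to the stop. Finish by standing the key upright on the cork mat; leave the lever down, and do not disturb the spray can, sanding block or cup.

Things in the scene. Friction and masses are not known exactly. Their poses are not given: they have to be found in the camera images.
- press: Glue-up press, fixed: dark base board 285 x 250 x 18 mm with a round plywood plate 230 mm across, its top 34 mm above the bench. Origin on the bench under the plate's centre; x away from the robot (give or take its yaw), y left, z up. Four brass wing nuts on a 100 mm radius; a small steel hold-down head (92 mm high) stands on the far edge at (138, -50) mm.
- lever (a joint): Pivot lever on the hold-down head: 0 = raised 45 degrees, 0.785 = fully lowered (level, at its stop, foot on the plate). Pivot at (135, -50, 85) mm in the press frame, about press x; its 12 mm bar points to press +y. Stays where left; lower it by pushing straight down with about 5 N, 58 mm from the pivot along +y.
- lever_tip (a point): Centre of the black ball (18 mm across) at the lever's end, 84 mm from the pivot.
- wing_a: Wings of the brass wing nut near the robot, on its left (-71, +71 mm in the press frame): an upright flat bar 40 mm long, 6 mm thick, 18 mm high, turning on the stud's upright axis. Origin on that axis at the wings' underside, 44 mm above the bench (top of the wings 62 mm); x along the bar, z up.
- nut_a (a joint): Turn of that nut in rad, clockwise seen from above: starts nearly loose (0 to 0.15), 0.75 = half tight, 1.5 = fully tight against a hard stop. Stiff (0.2 N m), stays where it is left; it does not sink as it turns.
- wing_b: Wings of the brass wing nut near the robot, on its right (-71, -71 mm): an upright flat bar 40 mm long, 6 mm thick, 18 mm high, turning on the stud's upright axis. Origin on that axis at the wings' underside, 44 mm above the bench (top of the wings 62 mm); x along the bar, z up.
- nut_b (a joint): Turn of that nut in rad, clockwise seen from above: starts nearly loose (0 to 0.15), 0.75 = half tight, 1.5 = fully tight against a hard stop. Stiff (0.2 N m), stays where it is left; it does not sink as it turns.
- wing_c: Wings of the brass wing nut far from the robot, on its right (+71, -71 mm); diagonally across from a: an upright flat bar 40 mm long, 6 mm thick, 18 mm high, turning on the stud's upright axis. Origin on that axis at the wings' underside, 44 mm above the bench (top of the wings 62 mm); x along the bar, z up.
- nut_c (a joint): Turn of that nut in rad, clockwise seen from above: starts nearly loose (0 to 0.15), 0.75 = half tight, 1.5 = fully tight against a hard stop. Stiff (0.2 N m), stays where it is left; it does not sink as it turns.
- wing_d: Wings of the brass wing nut far from the robot, on its left (+71, +71 mm); diagonally across from b: an upright flat bar 40 mm long, 6 mm thick, 18 mm high, turning on the stud's upright axis. Origin on that axis at the wings' underside, 44 mm above the bench (top of the wings 62 mm); x along the bar, z up.
- nut_d (a joint): Turn of that nut in rad, clockwise seen from above: starts nearly loose (0 to 0.15), 0.75 = half tight, 1.5 = fully tight against a hard stop. Stiff (0.2 N m), stays where it is left; it does not sink as it turns.
- key: T-handled wing-nut key, 109 mm tall, 0.28 kg, standing on its steel head. Origin at the centre of its underside, z up. Head 46 (x) x 29 (y) x 32 mm high; a slot in its underside, 11 mm wide, 18 deep, runs through along x and goes over a nut's wings (0.13 rad play each way). Round shaft, then a flat wooden grip 44 (x) x 14 (y) mm, 71 to 109 mm up: pinch it across y from above at 90 mm.
- mat: Thin square cork mat, 140 x 140 mm, 4 mm thick, fixed on the bench to one side of the press: the key's place. Origin at the centre of its underside.
- tray: Open wooden tray 200 mm (x) x 150 mm (y), 28 mm high, walls and floor 6 mm, fixed on the bench on the other side of the press. Origin at the centre of its underside.
- weight_1: Plain brass cylinder weight, 38 mm across, 32 mm high, 0.2 to 0.4 kg; stands on the press's round plate at the start. Origin at the centre of its underside. One, two or three weights are there.
- weight_2: Plain brass cylinder weight, 38 mm across, 32 mm high, 0.2 to 0.4 kg; stands on the press's round plate at the start. Origin at the centre of its underside. One, two or three weights are there.
- weight_3: Plain brass cylinder weight, 38 mm across, 32 mm high, 0.2 to 0.4 kg; stands on the press's round plate at the start. Origin at the centre of its underside. One, two or three weights are there.
- spray: Green spray can, 52 mm across, 150 mm tall; not part of the job. Origin at its foot.
- block: Blue sanding block 45 x 75 x 28 mm beside the spray can; not part of the job. Origin at its underside.
- mug: White cup, 72 mm across, 80 mm tall, beyond the press; not part of the job. Origin at its foot.
Things that resemble listed ones, but are neither listed nor needed, are in the scene too. Leave any orange look-alike of the weight_3 alone. Of the things shaped like the mat, the cork one is meant.

How it is judged:
By the outcome, as a careful person would: the job done as asked, in the order asked, and still so for the second after the job is handed in, with the robot touching nothing.
Of weight_1, weight_2, weight_3 only 1 to 3 are there at a start; the rules pass over those that are not, and their reading is None.
At some moment in a run one of weight_1, weight_2, weight_3 may be knocked a few centimetres aside while the robot is not near it.
It also fails if it takes over 210 s, if anything falls off the work surface, if the arm or the gripper's body presses on something with over 40 N, if the wrist force passes 120 N, or if a joint passes its speed limit or range.

## Working session

There is one attempt and no reset: what is moved stays moved. The work goes in short steps, each a Python script; the robot and the scene stay as the last script left them, time stands still between calls to the robot, and variables do not carry over. Pictures are saved under pics/ and viewed, about 12 in all and at most 16, crops included, and the job is handed in when it is done.

```bash
mkdir -p pics; cat > h.py <<'E'
import numpy as np, cv2
from bench import robot
from scipy.spatial.transform import Rotation as R
def K(d):
    f=d["img"].shape[0]/2/np.tan(np.radians(d["fovy"])/2)
    return f
def rot(d):
    o=np.array(d["orientation"],float)
    return o if o.shape==(3,3) else R.from_euler('xyz',o).as_matrix()
def pix2w(d,u,v,z):
    f=K(d); p=np.array([(u-d["cx"])/f,(v-d["cy"])/f]); q=p.copy()
    for _ in range(30): q=p/(1+d["k1"]*(q@q))
    r=rot(d)@np.array([q[0],q[1],1]); e=np.array(d["eye"],float)
    return e+r*(z-e[2])/r[2]
def w2pix(d,P):
    c=rot(d).T@(np.array(P,float)-np.array(d["eye"],float)); q=c[:2]/c[2]
    q=q*(1+d["k1"]*(q@q)); f=K(d); return np.array([d["cx"]+f*q[0],d["cy"]+f*q[1]])
def save(d,name,crop=None,s=1):
    im=d["img"]
    if crop: im=im[crop[1]:crop[3],crop[0]:crop[2]]
    cv2.imwrite(f"pics/{name}.png",cv2.resize(im,None,fx=s,fy=s,interpolation=cv2.INTER_CUBIC))
E
python3 - <<'E'
from h import *
import pickle
for n in("top","scene"):
    d=robot.get_image(n); save(d,n+"0",s=1.5); pickle.dump(d,open(n+"0.pkl","wb"))
    print(n,d["fovy"],d["cx"],d["cy"],d["k1"],d["eye"],d["orientation"])
print(robot.current_eef_rot(),robot.current_t(),robot.current_contact_force())
E
```

```text
top 54.75600010267637 252.119658042087 193.44083278339858 0.013855293967383046 [ 367.03059944   -8.41487881 1082.08083658] [-3.00609907  0.00895065 -1.54494742]
scene 44.081639925306376 252.70573162441266 194.73210701295912 0.03682364572238363 [1058.27288601 -621.27950485 1143.72678055] [-2.45293537 -0.00751801  0.72273234]
[-3.14003585e+00 -3.28405014e-04  3.25809376e-01] 0.1 [ 0.14909696 -1.28959157 -0.45120917]
```

View pics/top0.png

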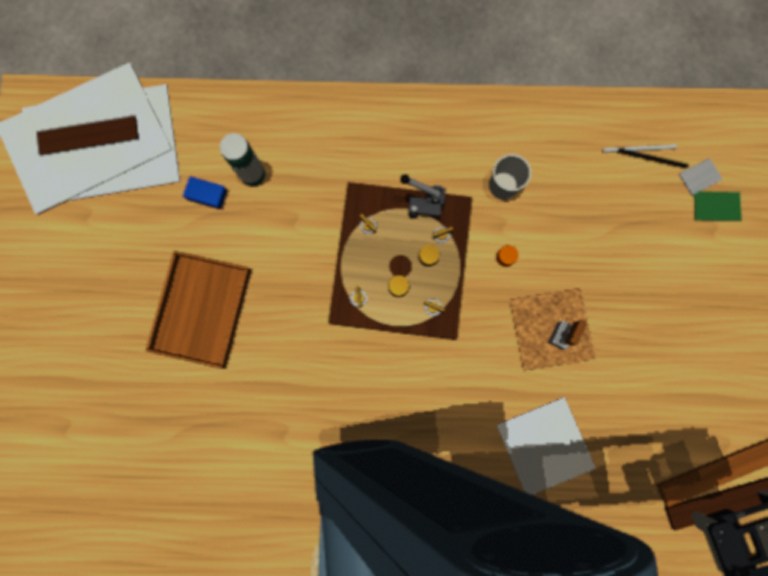

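View pics/scene0.png

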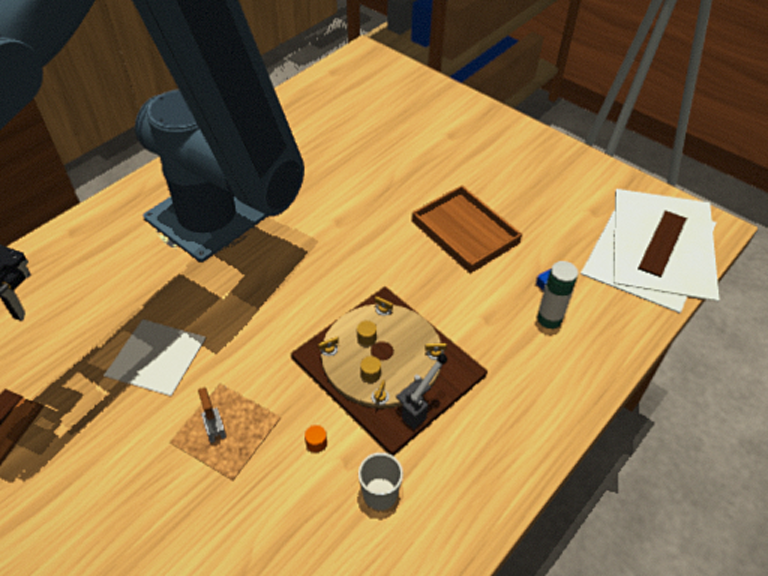

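Top view (in 1.5x pixels): brass weights at (429,254) and (399,286). The orange look-alike is at (508,255), and the key stands on the cork mat at (567,334). A white mat-like sheet is at (548,445). The tray is at (200,310) and the lever head at (427,203), with its ball at (405,179). The nuts are a (358,297), b (434,307), c (442,232) and d (368,223).

```bash
python3 - <<'E'
from h import *
import pickle
d=pickle.load(open("top0.pkl","rb"))
P=lambda u,v,z: pix2w(d,u/1.5,v/1.5,z)[:2].round(1)
for n,pts,z in [("board",[(348,183),(471,197),(457,339),(330,323)],18),("tray",[(175,252),(251,269),(226,367),(149,350)],28),("mat",[(511,300),(579,289),(595,361),(523,370)],4)]:
    q=np.array([P(u,v,z) for u,v in pts]);print(n,q.tolist(),q.mean(0), [np.degrees(np.arctan2(*(b-a)[::-1])) for a,b in zip(q,np.roll(q,-1,0))])
print("w",P(429,254,66),P(399,286,66),"nuts",[P(*p,62) for p in[(358,297),(434,307),(442,232),(368,223)]],"key",P(578,332,109),P(562,335,32))
print("orange",P(508,255,30),"mug",P(511,165,80),P(510,187,0),"spray",P(235,145,150),"ball",P(405,179,145),"head",P(427,208,92))
robot.move_ptp([430,-150,330],[np.pi,0,0]); 
q=robot.get_image("wrist"); save(q,"w0",s=1.5); pickle.dump(q,open("w0.pkl","wb")); print(q["eye"],q["orientation"],q["fovy"],robot.current_t())
E
```

```text
board [[724.7, 70.2], [701.6, -173.3], [421.6, -147.7], [446.0, 95.5]] [573.475 -38.825] [np.float64(-95.41923352214758), np.float64(174.77605240373157), np.float64(84.27074678189872), np.float64(-5.187014377913614)]
tray [[575.2, 399.5], [545.5, 250.6], [357.7, 287.0], [385.8, 434.3]] [466.05 342.85] [np.float64(-101.28032990392728), np.float64(169.0307601695753), np.float64(79.19961634767684), np.float64(-10.41129461291982)]
mat [[500.8, -253.9], [525.6, -385.9], [387.3, -413.0], [366.5, -275.8]] [ 445.05 -332.15] [np.float64(-79.35938029758941), np.float64(-168.9133174156915), np.float64(98.62059643352681), np.float64(9.261576671374627)]
w [575.4 -88.4] [514. -34.] nuts [array([492.1,  41.3]), array([477.1, -99.3]), array([ 618.8, -112.5]), array([632.9,  26.8])] key [ 434.6 -345.6] [ 433.5 -342.4]
orange [ 584.4 -242.8] mug [ 745.5 -238. ] [ 729.7 -254.1] spray [744.7 261. ] ball [691.6 -38.5] head [655.8 -81.5]
[ 502.5426499  -151.13634658  494.50410811] [ 2.87108874e+00 -6.91566833e-04 -1.57098564e+00] 65.77393431568301 1.8417
```

View pics/w0.png

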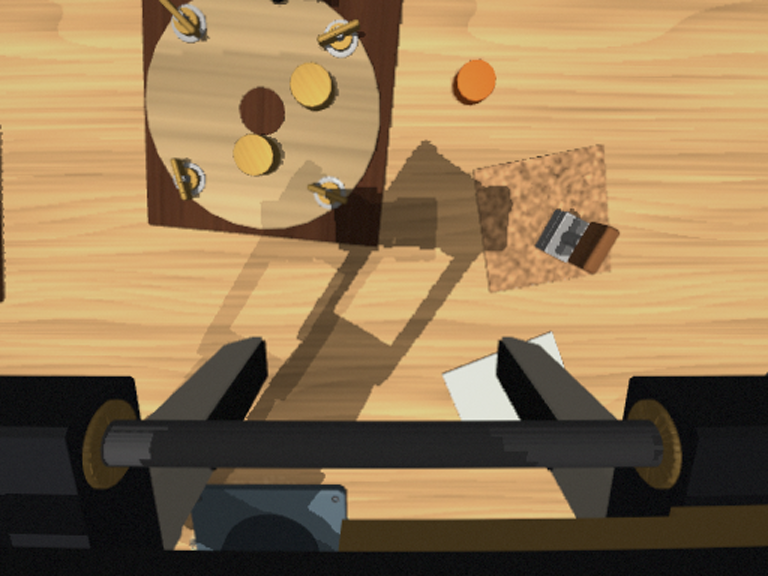

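Wrist view: two brass weights at (311,85) and (252,153), orange disc at (475,80), and the key leaning to the right in perspective on the cork mat at (580,240). No third weight. Next is a view from above the press, for an exact fit.

```bash
python3 - <<'E'
from h import *
import pickle
robot.move_ptp([490,-40,330],[np.pi,0,0]); 
q=robot.get_image("wrist"); save(q,"w1",(60,0,450,300),2); pickle.dump(q,open("w1.pkl","wb"))
p=np.array([555.2,-35.9]);a=np.radians(-5.4);c,s=np.cos(a),np.sin(a)
for n,v in dict(a=(-71,71,62),b=(-71,-71,62),c=(71,-71,62),d=(71,71,62)).items():
    w=[p[0]+c*v[0]-s*v[1],p[1]+s*v[0]+c*v[1],v[2]]; print(n,(w2pix(q,w)-[60,0])*2)
E
```

```text
a [275.98236667 324.2867418 ]
b [467.7955106  342.38571704]
c [494.78689315 138.06667667]
d [286.05627309 116.58756371]
```

View pics/w1.png

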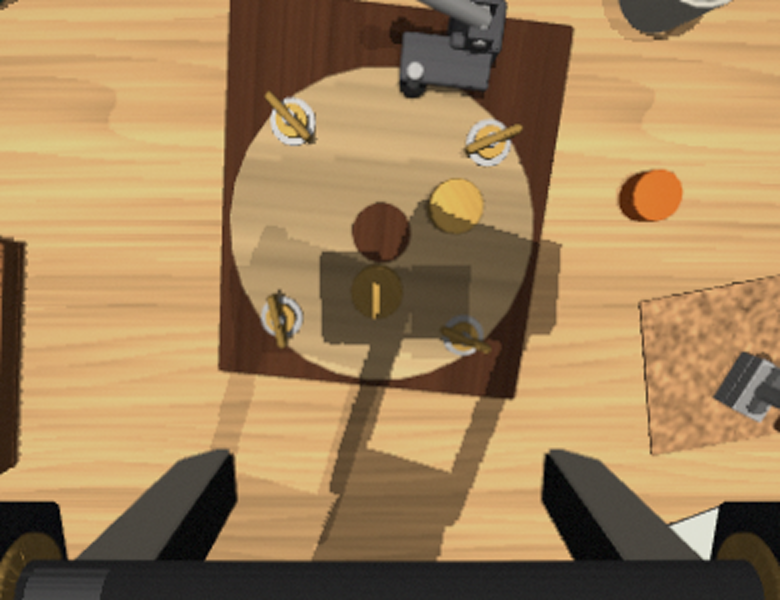

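```bash
python3 - <<'E'
from h import *
import pickle,json
d=pickle.load(open("w1.pkl","rb"))
P=lambda u,v,z: pix2w(d,u/2+60,v/2,z)[:2]
bars=dict(a=[(272,293),(284,346)],b=[(444,326),(489,351)],c=[(466,150),(522,126)],d=[(267,94),(314,142)])
nom=dict(a=(-71,71),b=(-71,-71),c=(71,-71),d=(71,71)); pts={};ang={}
for n,(e,f) in bars.items():
    e,f=P(*e,62),P(*f,62); pts[n]=(e+f)/2; ang[n]=np.arctan2(*(f-e)[::-1])%np.pi; print(n,pts[n].round(1),np.linalg.norm(f-e).round(1),ang[n].round(3))
A=np.array([complex(*nom[n]) for n in nom]);B=np.array([complex(*pts[n]) for n in nom])
o=B.mean();yaw=np.angle(np.sum((B-o)*A.conj()));print("press",o,yaw,np.abs(o+A*np.exp(1j*yaw)-B).round(1))
json.dump(dict(o=[o.real,o.imag],yaw=yaw,ang=ang),open("press.json","w"))
print("weights",P(457,206,66),P(377,292,66))
T=lambda x,y:(lambda z:[z.real,z.imag])(o+complex(x,y)*np.exp(1j*yaw))
lx,ly=T(135,8);print("lever",lx,ly)
robot.move_gripper(0)
Y=yaw+np.pi/2
robot.move_ptp([lx,ly,185],[np.pi,0,Y]); print(robot.current_qpos())
r=robot.move_linear([lx,ly,84],speed=50,f_stop=18)
print(r,robot.current_tcp_pos(),robot.current_contact_force())
robot.move_linear([lx,ly,200]); 
robot.move_gripper(0.7)
robot.move_ptp([460,-40,330],[np.pi,0,0]); 
q=robot.get_image("wrist"); save(q,"w2",(60,0,450,300),2); pickle.dump(q,open("w2.pkl","wb"));print(robot.current_t())
E
```

```text
a [494.5  39.8] 39.7 0.176
b [480.7 -98.9] 38.8 1.068
c [ 619.2 -112.7] 40.5 1.963
d [631.6  25. ] 43.0 0.791
press (556.4958984594227-36.702393890910855j) -0.09865374851430835 [2.  2.3 1.9 3.2]
weights [574.55459311 -88.43339109] [515.24995136 -32.89029691]
lever 691.6274335666513 -42.03795567612546
[-2.21354940e-01  5.36865257e-01  1.19698860e+00 -6.82678200e-05
  1.40724274e+00 -1.21538333e-01]
True [691.49064938 -41.51050517  91.0567241 ] [-0.38061074  0.51758643  7.17533854]
10.1417
```

View pics/w2.png

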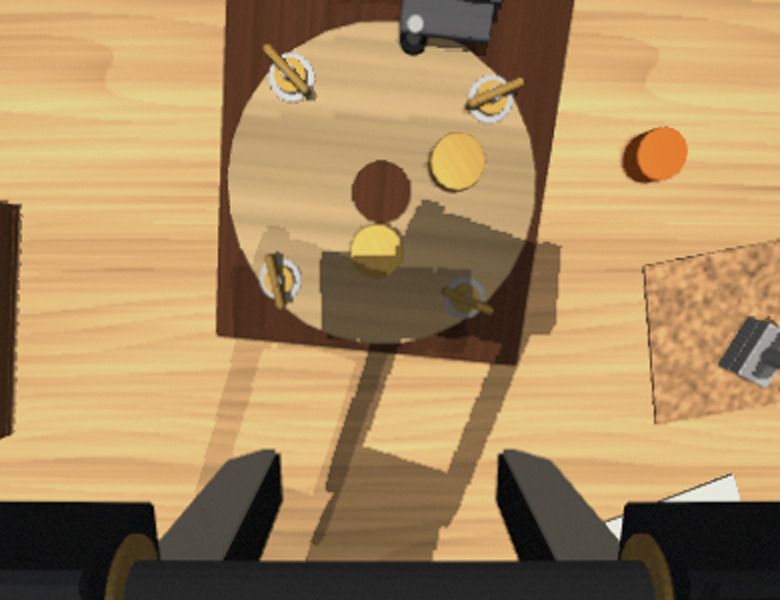

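The lever is down: it stopped at TCP z = 91, which is the bar's top when level. Both weights are undisturbed, at (457,161) and (376,249). Picking weight 1.

```bash
cat >> h.py <<'E'
import json
pi=np.pi
TC=np.array([466,343]);TY=-0.185
def tray(x,y=0):
    c,s=np.cos(TY),np.sin(TY); return TC+[c*x-s*y,s*x+c*y]
def pick_place(xy,yaw,tx):
    robot.move_gripper(0.7)
    robot.move_ptp([*xy,130],[pi,0,yaw]); robot.move_linear([*xy,40],speed=80,f_stop=15)
    robot.move_gripper(0); print("grip",robot.current_gripper_width(),robot.current_tcp_pos())
    robot.move_linear([*xy,150])
    t=tray(tx)
    robot.move_ptp([*t,150],[pi,0,TY]); print("held",robot.current_gripper_width())
    r=robot.move_linear([*t,13],speed=70,f_stop=6); print(r,robot.current_tcp_pos())
    robot.move_gripper(0.62); robot.move_linear([*t,150])
def look(name,pos,yaw=0,crop=(60,0,450,300),s=2):
    import pickle
    robot.move_ptp(pos,[pi,0,yaw]); q=robot.get_image("wrist"); save(q,name,crop,s); pickle.dump(q,open(name+".pkl","wb")); return q
E
python3 - <<'E'
from h import *
import pickle
d=pickle.load(open("w2.pkl","rb"))
w=[pix2w(d,u/2+60,v/2,66)[:2] for u,v in[(457,161),(376,249)]];print(w)
pick_place(w[0],-0.6435,50)
look("w3",[460,-40,330]); print(robot.current_t())
E
```

```text
[array([574.61653585, -87.48321791]), array([515.94942369, -32.18463005])]
grip 0.4011641644446289 [574.79605442 -87.39910318  40.19376821]
held 0.4021489786889203
False [515.38405144 333.93400513  13.38929786]
20.925
```

View pics/w3.png

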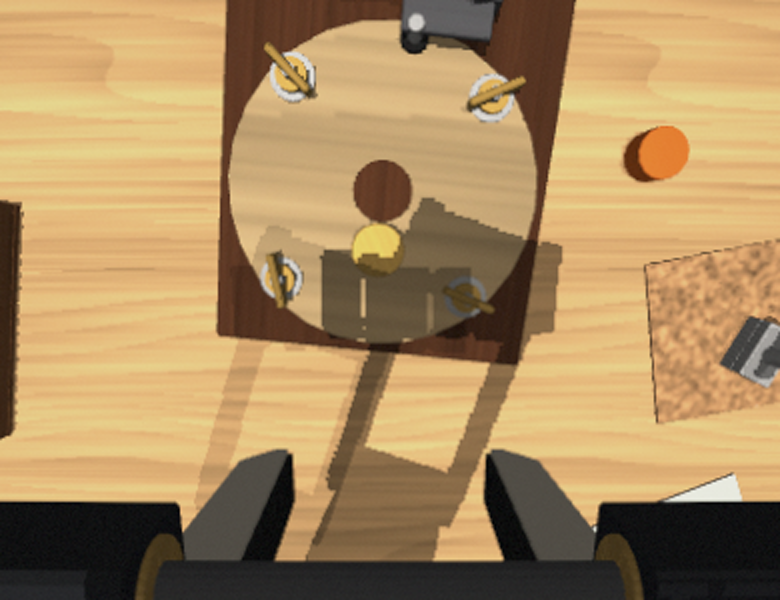

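Weight 2 is unmoved at (377,249). Moving it to the tray, then taking close looks at the tray and the key.

```bash
python3 - <<'E'
from h import *
pick_place(np.array([516,-32.4]),pi/2,-45)
look("w4",[410,300,300],0,(0,0,512,384),1); 
look("w5",[362,-340,230],0,(0,0,512,384),1);print(robot.current_t())
a=cv2.imread("pics/w4.png")[:290];b=cv2.imread("pics/w5.png")[:300]
cv2.imwrite("pics/w45.png",np.vstack([a,b]))
E
```

```text
grip 0.4003684533320958 [516.17092721 -32.44943342  40.15914869]
held 0.39964266016427297
False [421.99593863 351.42837184  13.34633629]
34.4
```

View pics/w45.png

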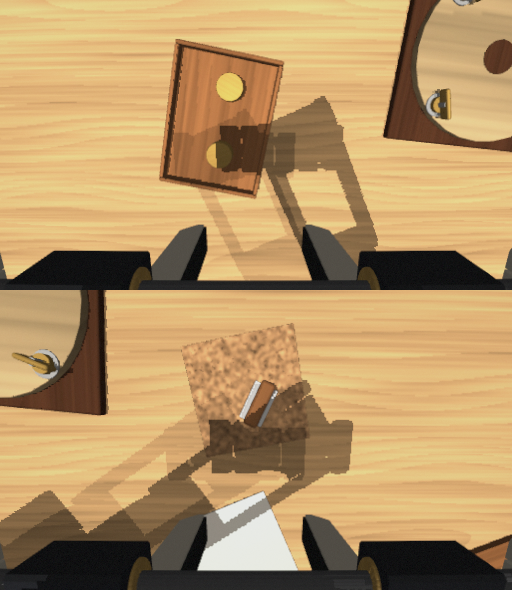

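```bash
python3 -c "
import cv2
a=cv2.imread('pics/w5.png')[70:150,210:320];cv2.imwrite('pics/w5c.png',cv2.resize(a,None,fx=7,fy=7,interpolation=cv2.INTER_CUBIC))"
```

```text
(no output)
```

View pics/w5c.png

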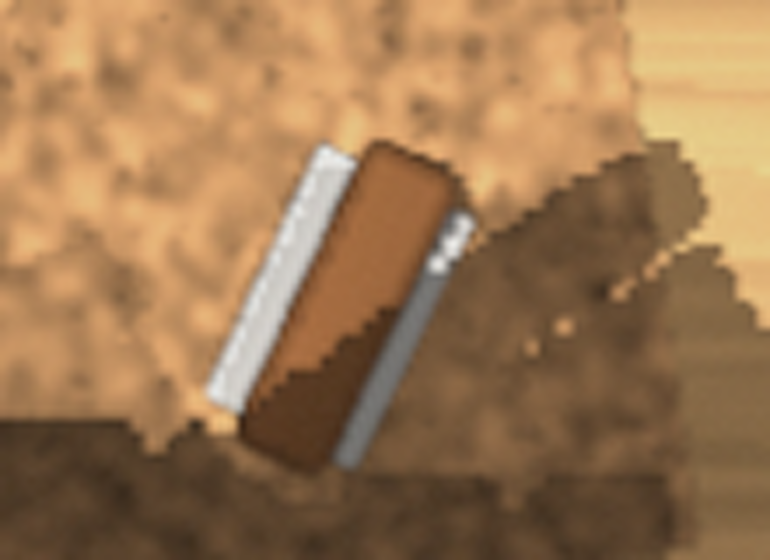

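Both weights are in the tray, at (230,87) and (219,155) of the upper half. The key's grip top has corners (375,140), (460,185), (325,470) and (240,430) in the crop, so its yaw is about -0.43. Next, one collage of close views of the four nuts, to make the fit exact.

```bash
python3 - <<'E'
from h import *
import pickle
d=pickle.load(open("w5.pkl","rb"))
P=lambda u,v:pix2w(d,u/7+210,v/7+70,113)[:2]
q=[P(*p) for p in[(375,140),(460,185),(325,470),(240,430)]];c=np.mean(q,0)
print("key",c,[np.linalg.norm(q[i]-q[i-1]).round(1) for i in range(4)],np.arctan2(*(q[0]+q[1]-q[2]-q[3])[::-1]))
pj=json.load(open("press.json"));o=complex(*pj["o"]);e=np.exp(1j*pj["yaw"])
tiles=[];meta={}
for n,v in dict(a=-71+71j,b=-71-71j,c=71-71j,d=71+71j).items():
    w=o+v*e
    robot.move_ptp([w.real-75,w.imag,190],[pi,0,0]); q=robot.get_image("wrist")
    u,v=w2pix(q,[w.real,w.imag,62]).round().astype(int); u-=32;v-=24
    t=q["img"][v:v+48,u:u+64]; tiles.append(cv2.resize(t,(384,288),interpolation=cv2.INTER_CUBIC)); meta[n]=(int(u),int(v),q)
pickle.dump(meta,open("nuts.pkl","wb"));print({n:m[:2] for n,m in meta.items()})
cv2.imwrite("pics/nuts.png",np.vstack([np.hstack(tiles[:2]),np.hstack(tiles[2:])]));print(robot.current_t())
E
```

```text
key [ 433.34745358 -345.26753108] [np.float64(40.8), np.float64(12.4), np.float64(40.4), np.float64(12.5)] -0.4456237337330363
{'a': (221, 86), 'b': (221, 85), 'c': (223, 85), 'd': (222, 85)}
37.9167
```

View pics/nuts.png

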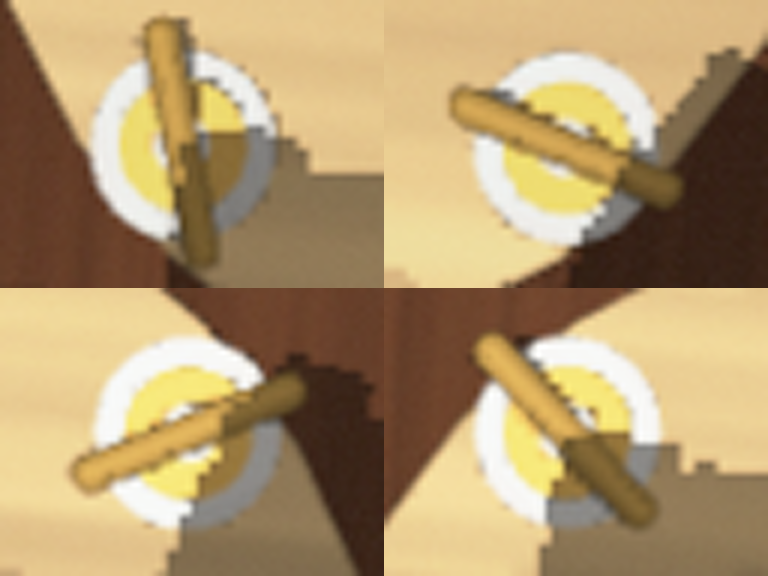

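Each tile shows one nut. The bar centres are within about 2 mm of the prediction. Now computing exact poses and taking the key.

```bash
python3 - <<'E'
from h import *
import pickle
m=pickle.load(open("nuts.pkl","rb"))
ends=dict(a=[(162,22),(202,262)],b=[(78,103),(288,188)],c=[(88,184),(293,102)],d=[(106,64),(258,224)])
nom=dict(a=-71+71j,b=-71-71j,c=71-71j,d=71+71j);N={}
for n,E in ends.items():
    u,v,q=m[n]; e,f=[pix2w(q,x/6+u-.4,y/6+v-.4,62)[:2] for x,y in E]
    N[n]=[*((e+f)/2),np.arctan2(*(f-e)[::-1])%pi]; print(n,np.round(N[n],3),np.linalg.norm(f-e).round(1))
A=np.array(list(nom.values()));B=np.array([complex(*N[n][:2]) for n in nom]);o=B.mean();yaw=np.angle(np.sum((B-o)*A.conj()))
F=o+A*np.exp(1j*yaw);print(o,yaw,np.abs(F-B).round(1))
for n,f in zip(nom,F): N[n][:2]=[f.real,f.imag]
json.dump(N,open("nuts.json","w"));print(N)
k=[433.3,-345.3]; Y=pi-0.445
robot.move_ptp([*k,170],[pi,0,Y]); robot.move_gripper(0.5)
print(robot.move_linear([*k,75],speed=80,f_stop=10),robot.current_tcp_pos())
robot.move_gripper(0);print(robot.current_gripper_width()*93)
robot.move_linear([*k,190],speed=100);print(robot.current_gripper_width()*93,robot.current_contact_force(),robot.current_ft_torque(),robot.current_qpos().round(2),robot.current_t())
for n in N:
    for y in (N[n][2],N[n][2]+pi):print(n,[None if (j:=robot.inverse_kinematics([*N[n][:2],150],[pi,0,y+dd])) is None else j[5].round(2) for dd in(.1,0,-1,-1.9)])
E
```

```text
a [4.93245e+02 4.24840e+01 1.68000e-01] 37.3
b [479.157 -99.114   1.195] 35.7
c [ 620.403 -113.194    1.942] 34.7
d [634.156  28.416   0.778] 34.4
(556.7402177199111-35.35189079283268j) -0.09871080886225442 [0.2 0.1 0.2 0.3]
{'a': [np.float64(493.08293411279556), np.float64(42.29957566958038), np.float64(0.16822795384961875)], 'b': [np.float64(479.0887512574981), np.float64(-99.00917439994822), np.float64(1.1949468231719205)], 'c': [np.float64(620.3975013270267), np.float64(-113.00335725524573), np.float64(1.9422440801466376)], 'd': [np.float64(634.3916841823242), np.float64(28.305392814282875), np.float64(0.7782592514509634)]}
False [ 433.60347514 -345.67333691   75.56053241]
13.795362171871158
13.841795144786786 [-0.1249926   1.15316182 -3.58736571] [ 0.02845276 -0.16409904 -0.00828906] [-0.87  0.29  1.57 -0.    1.29 -2.  ] 44.5083
a [np.float64(1.16), np.float64(1.26), np.float64(2.26), None]
a [np.float64(-1.98), np.float64(-1.88), np.float64(-0.88), np.float64(0.02)]
b [np.float64(-0.16), np.float64(-0.06), np.float64(0.94), np.float64(1.84)]
b [np.float64(2.99), np.float64(3.09), np.float64(-2.2), np.float64(-1.3)]
c [np.float64(-0.83), np.float64(-0.73), np.float64(0.27), np.float64(1.17)]
c [np.float64(2.31), np.float64(2.41), np.float64(-2.87), np.float64(-1.97)]
d [np.float64(0.56), np.float64(0.66), np.float64(1.66), np.float64(2.56)]
d [np.float64(-2.58), np.float64(-2.48), np.float64(-1.48), np.float64(-0.58)]
```

```bash
cat >> h.py <<'E'
N=json.load(open("nuts.json")) if __import__("os").path.exists("nuts.json") else {}
OFF=71.6
def wrap(a): return (a+pi)%(2*pi)-pi
def yaw_now(): return robot.current_eef_rot()[2]
def insert(n,yaw):
    x,y=N[n][:2]
    robot.move_ptp([x,y,150],[pi,0,yaw])
    for k in (0,1.5,-1.5,3,-3):
        p=[x-k*np.sin(yaw),y+k*np.cos(yaw)]
        if k: robot.move_linear([*p,145])
        r=robot.move_linear([*p,44+OFF+.5],speed=40,f_stop=8); z=robot.current_tcp_pos()[2]
        print(n,"insert",k,r,np.round(z,1))
        if z<44+OFF+4: return True
        robot.move_linear([*p,145])
    return False
def turn(dy,step=.1,tmax=9.):
    """clockwise by dy (rad), stop when |Mz| grows past tmax; returns the rotation done"""
    q=np.array(robot.current_qpos()); t0=robot.current_ft_torque()[2]; done=0; log=[]
    while abs(done)<abs(dy)-1e-6:
        done+=np.sign(dy)*min(step,abs(dy)-abs(done)); g=q.copy(); g[5]+=done; robot.move_j(g)
        t=robot.current_ft_torque()[2]-t0; log.append(round(float(t),2))
        if abs(t)>tmax: break
    print("turn",round(done,3),log,"F",np.abs(robot.current_contact_force()).max().round(1)); return done
E
python3 - <<'E'
from h import *
n='a';y=N[n][2]+pi
if insert(n,y):
    turn(0.675+.13); turn(-.13); x,yy,z=robot.current_tcp_pos(); robot.move_linear([x,yy,160],speed=80)
    print(robot.current_gripper_width()*93,wrap(yaw_now()),robot.current_qpos()[5])
    robot.move_ptp([N[n][0]-75,N[n][1],190],[pi,0,0]); 
    save(robot.get_image("wrist"),"t1",(190,40,340,190),4)
print(robot.current_t())
E
```

```text
a insert 0 False 116.3
turn 0.805 [0.05, 0.14, 0.12, 0.12, 0.18, 0.16, 0.13, 0.12, 0.18] F 7.6
turn -0.13 [-0.17, -0.24] F 2.9
13.998151172768269 2.6388272978029743 -1.2088535949753412
52.7
```

View pics/t1.png

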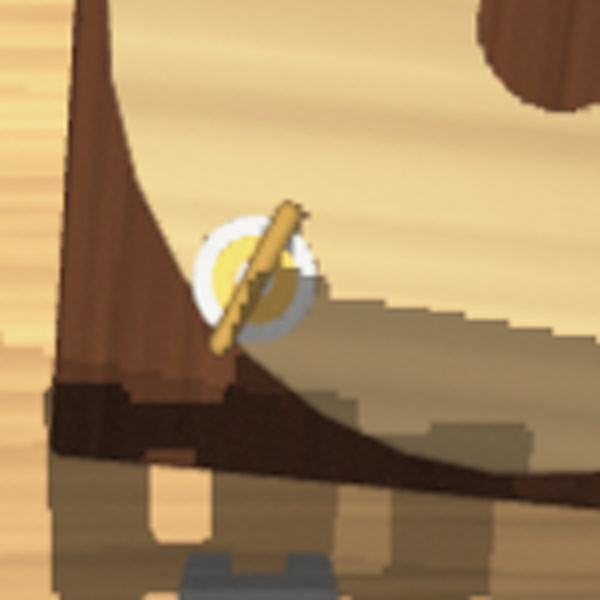

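Nut a's bar now runs (218,345) to (292,210), an angle of -0.50. It turned 0.67 rad, as intended. Continuing with c, b and d.

```bash
python3 - <<'E'
from h import *
tiles=[]
for n in 'cbd':
    if not insert(n,N[n][2]): print("FAIL");break
    turn(0.675+.13); turn(-.13); x,y,z=robot.current_tcp_pos(); robot.move_linear([x,y,155],speed=80)
    print(robot.current_gripper_width()*93,wrap(yaw_now()))
robot.move_ptp([440,-36,300],[pi,0,0]); d=robot.get_image("wrist")
import pickle;pickle.dump(d,open("t2.pkl","wb"))
for n in 'abcd':
    u,v=w2pix(d,[*N[n][:2],62]).round().astype(int);u-=32;v-=24;print(n,u,v);tiles.append(cv2.resize(d["img"][v:v+48,u:u+64],(384,288),interpolation=cv2.INTER_CUBIC))
cv2.imwrite("pics/t2.png",np.vstack([np.hstack(tiles[:2]),np.hstack(tiles[2:])]))
print(robot.current_t())
E
```

```text
c insert 0 False 116.4
turn 0.805 [0.04, 0.03, 0.14, 0.12, 0.06, 0.08, 0.08, 0.06, 0.18] F 4.5
turn -0.13 [-0.15, -0.14] F 2.9
13.648485052995351 1.269045229737248
b insert 0 False 116.3
turn 0.805 [-0.02, 0.03, -0.01, 0.01, 0.03, 0.06, 0.04, 0.06, 0.14] F 3.5
turn -0.13 [-0.12, -0.1] F 2.7
13.770703795515978 0.5217248501464544
d insert 0 False 116.3
turn 0.805 [-0.03, -0.07, -0.05, 0.01, -0.0, 0.01, 0.12, 0.05, 0.06] F 5.3
turn -0.13 [-0.05, -0.06] F 2.3
13.706896402787937 0.10704591801747965
a 163 104
b 269 114
c 285 -2Traceback (most recent call last):
  File "<stdin>", line 10, in <module>
cv2.error: OpenCV(4.12.0) /io/opencv/modules/imgproc/src/resize.cpp:4208: error: (-215:Assertion failed) !ssize.empty() in function 'resize'
```

```bash
cat >> h.py <<'E'
def nutview(name,pos=(490,-38,330)):
    robot.move_ptp(pos,[pi,0,0]); d=robot.get_image("wrist"); tiles=[]
    for n in 'abcd':
        u,v=w2pix(d,[*N[n][:2],62]).round().astype(int);u-=24;v-=18;tiles.append(cv2.resize(d["img"][v:v+36,u:u+48],(384,288),interpolation=cv2.INTER_CUBIC))
    cv2.imwrite(f"pics/{name}.png",np.vstack([np.hstack(tiles[:2]),np.hstack(tiles[2:])]))
E
python3 - <<'E'
from h import *
nutview("t2"); print(robot.current_t())
E
```

```text
70.5667
```

View pics/t2.png

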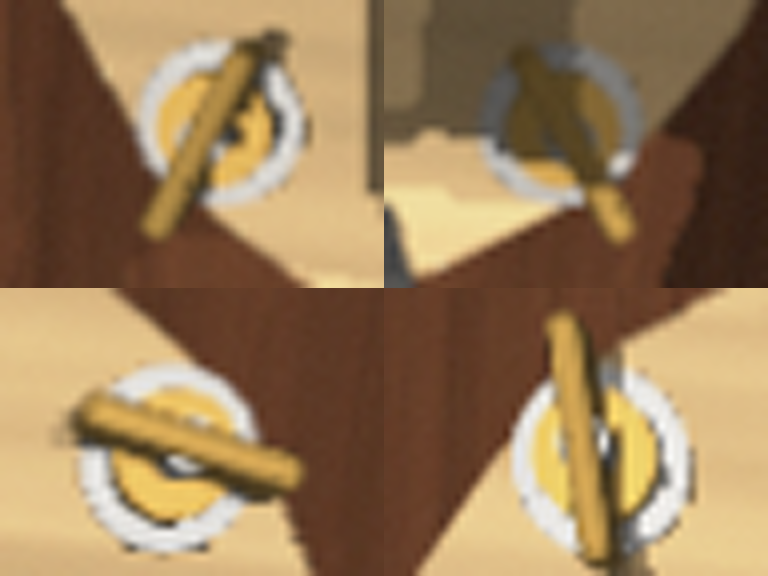

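The bars have turned 0.65 (a), 0.69 (b), 0.68 (c) and 0.62 (d), all about half-way. Second pass, starting with a on its own to see what the stop looks like.

```bash
cat >> h.py <<'E'
def tight(n,yaw):
    if not insert(n,yaw): return print("FAIL")
    turn(0.65); r=turn(0.55,.05,.3); turn(-.14); x,y,z=robot.current_tcp_pos(); robot.move_linear([x,y,155],speed=80)
    print(n,"width",robot.current_gripper_width()*93,"yaw",wrap(yaw_now()),"t",robot.current_t())
E
python3 - <<'E'
from h import *
tight('a',-.49+pi)
E
```

```text
a insert 0 False 116.3
turn 0.65 [0.06, 0.11, 0.13, 0.09, 0.13, 0.11, 0.14] F 4.7
turn 0.25 [-0.01, -0.04, -0.02, -0.02, 0.53] F 3.2
turn -0.14 [-0.58, -0.63] F 3.3
a width 13.873735219141428 yaw 1.8964198288263212 t 77.8167
```

The stop shows clearly as a torque jump of +0.53 N m. Continuing with c, b and d.

```bash
python3 - <<'E'
from h import *
for n,y in (('c',1.262),('b',.515),('d',.14)): tight(n,y)
nutview("t3"); print(robot.current_t())
E
```

```text
c insert 0 False 116.4
turn 0.65 [0.03, 0.0, 0.09, 0.05, -0.01, 0.04, 0.12] F 1.7
turn 0.2 [-0.01, 0.05, 0.02, 0.48] F 2.0
turn -0.14 [-0.57, -0.63] F 2.5
c width 13.88139971528363 yaw 0.5593197714428859 t 83.5167
b insert 0 False 116.3
turn 0.65 [0.08, 0.13, 0.06, 0.1, 0.12, 0.18, 0.14] F 5.8
turn 0.35 [-0.05, 0.01, -0.06, 0.03, -0.05, 0.02, 0.4] F 5.7
turn -0.14 [-0.56, -0.54] F 2.4
b width 13.983385545401237 yaw -0.3385139353511959 t 89.775
d insert 0 False 116.4
turn 0.65 [-0.02, 0.12, 0.2, 0.11, 0.1, 0.1, 0.13] F 6.3
turn 0.4 [0.03, 0.03, 0.01, 0.03, 0.02, -0.03, 0.2, 0.52] F 4.8
turn -0.14 [-0.57, -0.57] F 1.7
d width 13.893237178062344 yaw -0.7613781644333057 t 96.475
97.4667
```

View pics/t3.png

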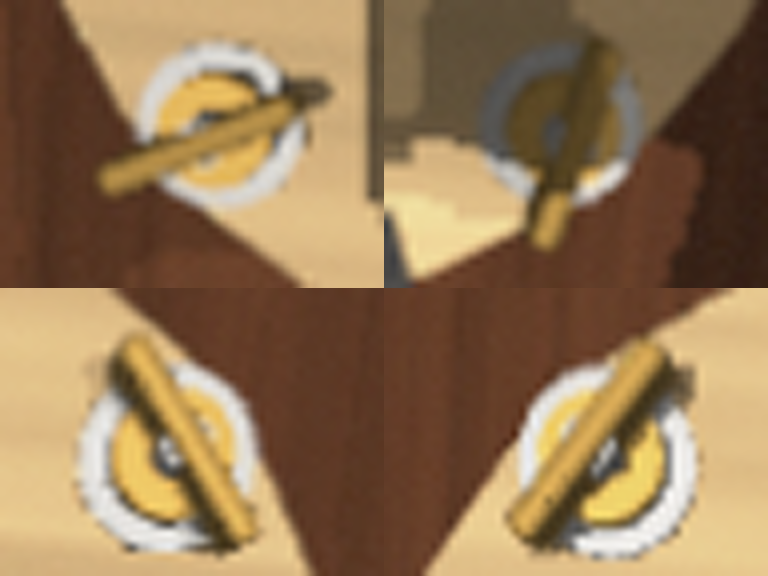

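All four bars are at their stops. Their total turns measure 1.34–1.46 rad from the starting offset, and each ended in a torque jump. Now standing the key on the cork mat.

```bash
python3 - <<'E'
from h import *
k=[442,-335]
robot.move_ptp([*k,180],[pi,0,-.45])
print(robot.move_linear([*k,75.0],speed=40,f_stop=5),robot.current_tcp_pos(),robot.current_contact_force())
robot.sleep(.3); robot.move_gripper(.5); robot.move_linear([*k,200],speed=80)
robot.move_ptp([176,-521,219],[pi,0,.326]); 
save(robot.get_image("top"),"end",(60,90,440,300),2); d=robot.get_image("scene");save(d,"ends",(100,100,400,340),2)
print(robot.current_t())
E
```

```text
False [ 442.08409527 -335.10171807   75.17095237] [-0.58513001  0.1149379  -3.17024257]
105.5917
```

View pics/end.png

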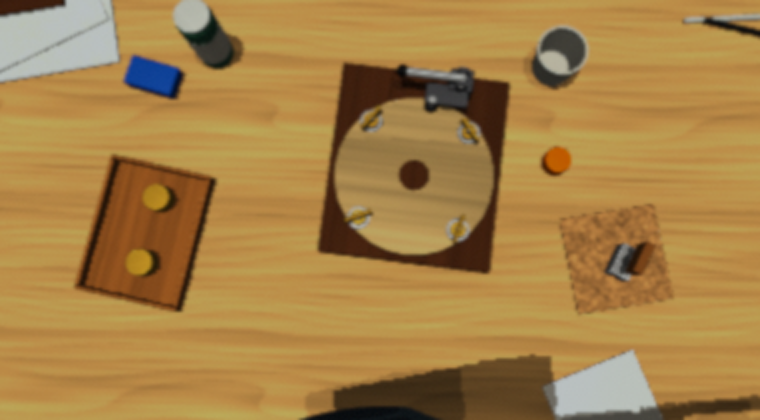

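View pics/ends.png

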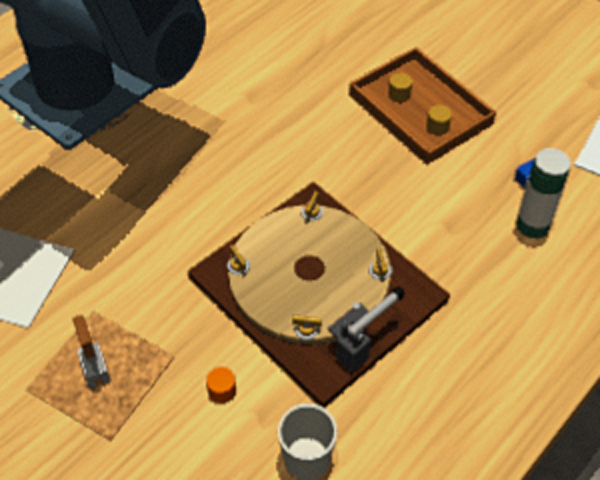

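In both end pictures the weights are in the tray and the lever is down. The key stands upright on the mat, and the can, block and cup have not moved.

```bash
python3 -c "
from bench import robot
robot.hand_in();print(robot.current_t())"
```

```text
the job is handed in; nothing more can be done
the job is handed in; nothing more can be done
```

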